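# Stand the fallen sedimentation stand up and push it home

## Task

The sedimentation-tube stand beside the centrifuge has fallen on its back: push on its heavy base, which now sticks up, until the stand is upright on its base again. Then push it along the bench until its back rests flat against the side of the white plinth under the centrifuge, with its whole width on that side. Only push it, never lift it off the bench; leave the other things where they are, and finish with the hand clear of everything.

Things in the scene. Friction and masses are not known exactly. Their poses are not given: they have to be found in the camera images.
- stand: L-shape, loose, 0.5-0.75 kg: base slab 120 wide x 110 x 20 thick (teal top, dark below), white panel at its back edge. Lies on its back, slab on edge, far from the plinth. Origin: middle of the heel, the outer corner of slab underside and panel back (it turns on it). x: along the heel; y: along the panel (at first level, to the plinth; upright: up); z: along the slab (at first up).
- base_front (a point): Middle of the front edge of the slab's underside, 110 from the stand's origin along its z: 110 above the bench at first; on the bench, away from the plinth, when upright (the front face above it is then 20 high, 120 wide). Axes as the stand's. The upright stand slides on the bench under about 2 to 6 N.
- base_push (a point): Point on the slab's upper side (facing the panel), stand's y 20, z 90: 90 above the bench at first. The slab fills y 0 to 20. Centre of mass about y 25, z 45: pushed here in the stand's -y the stand turns about its heel, and past about 30 degrees falls onto its base by itself. Five rubber cups 4 high stand on this side at z 11 to 25. Axes as the stand's.
- panel_end (a point): Middle of the panel's far edge at its back, stand's y 160, z 0: 160 above the bench when upright. The panel is 120 wide and 6 thick, with coloured lines and, at this end, a teal strip 12 wide standing 8 proud on its front. Axes as the stand's.
- plinth: White block 240 (x) x 220 (y) x 70 high, fixed to the bench, with a teal and black centrifuge (196 across, its top 270 above the bench) fixed on it, 12 or more behind the block's side. Origin: centre of its underside.
- plinth_face (a point): Middle of the lower edge of the plinth's side that faces the stand: 110 from the plinth's origin along its -y. Axes as the plinth's: x along the side (240 long), y into the plinth, z up.
- bottle: Loose amber bottle 60 across, 150 high. Origin: centre of its underside. To be left alone.
- jar: Loose white jar with blue cap 64 across, 80 high. Origin: centre of its underside. To be left alone.
- rack: Loose aluminium tube rack 75 (x) x 200 (y), 91 high with its tubes. Origin: centre of its underside. To be left alone.
- slidebox: Loose blue and grey slide box 82 (x) x 152 (y) x 35 high. Origin: centre of its underside. To be left alone.
- dishes: Loose stack of three round dishes 90 across, 39 high. Origin: centre of its underside. To be left alone.
- carton: Loose cream and teal carton 82 (x) x 132 (y) x 65 high. Origin: centre of its underside. To be left alone.
- bowl: Loose orange bowl 100 across, 50 high. Origin: centre of its underside. To be left alone.
Things that resemble listed ones, but are neither listed nor needed, are in the scene too. Leave any green look-alike of the stand alone.

How it is judged:
On the way, in this order (a step that is already met when the one before it is completed fails the run):
1. the stand is upright on its base, away from the plinth (angle between stand's own y axis and vertical below 0.1 rad and y of stand in the frame of plinth_face below -0.03 m), for 0.2 s.
2. the upright stand's back is flat against the plinth (angle between stand's own y axis and vertical below 0.08 rad and y of stand in the frame of plinth_face between -0.01 and 0.006 m and x of stand in the frame of plinth_face between -0.065 and 0.065 m and angle between the z axis of stand and the y axis of plinth_face, either way round below 0.1 rad), for 0.2 s.
At the end, for the whole second after the job is handed in: The stand is upright (within 0.08 rad) and at rest on the bench, its heel within 10 mm of the plinth's side and parallel to it within 0.1 rad, its middle within 65 mm of the middle of that side (all of step 2 and height (world z) of stand below 0.006 m and linear speed of stand below 0.02 m/s); the robot touches nothing.
It fails at once if the stand's heel is lifted more than 25 mm off the bench (height (world z) of stand above 0.025 m).
It fails at once if one of the other things (amber reagent bottle, white jar) is moved more than 30 mm or tipped (distance of any of bottle, jar from where it was at the start of the episode above 0.03 m or angle between any of bottle, jar's own z axis and vertical above 0.3 rad).
It fails at once if one of the other things (tube rack, carton) is moved more than 30 mm or tipped (distance of any of rack, carton from where it was at the start of the episode above 0.03 m or angle between any of rack, carton's own z axis and vertical above 0.3 rad).
It fails at once if one of the other things (slide box, dish stack, orange bowl) is moved more than 30 mm or tipped (distance of any of slidebox, dishes, bowl from where it was at the start of the episode above 0.03 m or angle between any of slidebox, dishes, bowl's own z axis and vertical above 0.3 rad).
It also fails if it takes over 58 s, if anything falls off the work surface, if the arm or the gripper's body presses on something with over 40 N, if the wrist force passes 120 N, or if a joint passes its speed limit or range.

## Robot

A 6-joint arm with a two-finger parallel gripper is mounted at the origin on the work surface. World frame = base frame: x ahead of the robot, y to its left, z up, the work surface at z = 0. Lengths are in m, angles in rad, forces in N, time in s.
With the tool pointing down it reaches from about 0.275 to 0.85 m from the base axis. Payload 19 kg.
Tool frame: the origin (TCP) lies between the finger pads; the fingertips stand 8 mm ahead of it and the grasp point (between the pads) lies 11 mm behind it; z points along the fingers, y is the line along which they close (so a half turn about z gives the same grasp; the last joint's range is limited). The gripper opens to 85 mm and grips with 20 to 120 N. Pads are 22 mm wide; open, the fingers measure 114 mm over their backs; the gripper's body (76 mm by 85 mm) begins 54 mm behind the grasp point. The pads swing forward as they close: fully open they stand 13 mm farther back than shut.
Start: joints at [1.038, 0.15, 1.437, -0, 1.554, -0.134], TCP at [0.223, 0.53, 0.239] pointing down, gripper open.
Joint ranges: [-2.8, 2.8], [-0.68, 2.1], [0.12, 2.68], [-1.39, 4.53], [0.16, 2.79], [-2.81, 2.81]. Speed limits (rad/s): [1.89, 1.89, 2.22, 3.01, 3.01, 3.01].

## Interface

Orientations are given as a rotation vector (axis times angle).
In Python, from bench import manip, optics, job_done gives the robot as it stands.
- The arm moves only by the tool drive_tool, never from a script. Its argument "series" is a list that holds one entry, the list of rows, each a list of 7 numbers: the shift along the tool's x, y, z in cm, then the turn, a rotation vector about the tool's x, y, z in degrees, then the finger opening in cm, from 0 to 8.54. A call has exactly 10 rows; each row is the pose to reach, as a shift and turn from the pose commanded when the call began, along the tool's axes at that moment; what a row does not reach only later rows make up. A row lasts 1/8 s, in which the tool goes at most 62.5 mm and 10.7 degrees, less where a joint would pass 70% of its speed; a pose out of reach is approached as far as the arm can. A call with a gripper value outside its range is refused whole. The fingers move at their own pace and stop on an object; "newtons" is the grip in N (left out, the last holds). Time passes only in rows, so rows that repeat a pose let the fingers close, or fill a call up. It gives the time, the measured TCP pose, the force, the opening and the grip force at its end, in the units of the state.
- manip.sense(): the state, without advancing time (a new reading comes with each control period).
- optics.grab_frame(name): name is "scene" or "side" or "wrist"; returns a dict with "frame" (480x640x3 uint8, red, green, blue), "range_z" (480x640 float32, m along the optical axis (not along the pixel's ray), 0 where there is no reading), "fov_y" (degrees; the focal length in pixels is half the picture's height over the tangent of half this angle, whatever the lens; pixels are square), "cx", "cy" (the principal point, pixels), "extrinsics" (4x4, takes a point from camera to world coordinates). Camera axes: x right, y up, looking along -z (the intrinsics and any distortion apply to the point x, -y, -z); pixel columns grow to the right and rows downward; lengths in m; the calibration is good to about 2 mm. A picture is of the moment at which its call begins.
- job_done(): hands the job in; it is judged then, once.
Trained networks look in the newest picture that a camera, given by its name, has taken for a name from the list of things; names that differ only in an ending like _2 or _b are one class to them, and where a whole thing is asked for, a point or a joint stands for the part that bears it (a point fixed in the world has none). Each returns a list of dicts, best first, with "conf" (0 to 1); they miss things now and then, are a little off and sometimes report something else, mostly with a low value. They report only what shows in the picture. A call takes as long as a camera call. They do not tell look-alikes from the thing itself.
- optics.find_in(camera, query): "xyz" ([x, y, z] in m, in the coordinates of the camera as it stood for that picture, good to about 4 mm: the middle of the surface that is visible of it).
- optics.silhouettes(camera, query): "region" (480x640 bool, what is visible of it).
- optics.landmark_of(camera, query): "xyz" ([x, y, z] in m, in the coordinates of the camera as it stood for that picture, good to about 4 mm: a listed point, or the origin of a listed thing).
The state is a dict: "time_s": time; "joint_pos": joint angles; "qd": joint speeds; "joint_efforts": joint torques, N m; "position": TCP position; "ee_rot": TCP orientation; "force": force on the tool from outside, world axes, zero at the start; "torque": the same for the moment, N m; "grip_width": finger opening in m; "grip_force": force on a finger pad.
Only numpy, scipy, OpenCV 4.12 (cv2) and the standard library are available. Lean on these libraries where they do the work, as an engineer would, in place of code of your own. Each camera call takes 0.05 s, during which the arm holds its last target. There are 200 camera calls.

## Working session

There is one attempt and no reset: what is moved stays moved. The work goes in short steps, Python scripts to look and compute and a tool call to move; the robot and the scene stay as the last step left them, time stands still between calls to the robot, and variables do not carry over. Pictures are saved under pics/ and viewed, at most 10 in all, crops included, and the job is handed in when it is done.

Besides the shell and the picture viewer there is one more tool, called after "Call:" as name([rows], argument=value, ...), one row to a line, values as JSON. drive_tool: Moves the arm, as the interface text tells. Its arguments: {"type":"object","properties":{"series":{"type":"array","items":{"type":"array","items":{"type":"array","items":{"type":"number"}}}},"newtons":{"type":"number"}},"required":["series"]}

```bash
mkdir -p pics; cat > h.py <<'E'
from bench import manip, optics, job_done
import numpy as np, cv2
from scipy.spatial.transform import Rotation as R
np.set_printoptions(precision=3,suppress=True)
def w(f,p): return (f["extrinsics"]@np.append(p,1))[:3]
def save(f,n): cv2.imwrite("pics/"+n,cv2.cvtColor(f["frame"],cv2.COLOR_RGB2BGR))
def cloud(f):
    h=f["range_z"].shape; fl=h[0]/2/np.tan(np.radians(f["fov_y"])/2)
    u,v=np.meshgrid(np.arange(h[1]),np.arange(h[0])); d=f["range_z"]
    P=np.stack([(u-f["cx"])/fl*d,-(v-f["cy"])/fl*d,-d],-1)
    return P@f["extrinsics"][:3,:3].T+f["extrinsics"][:3,3]
def px(f,p):
    fl=240/np.tan(np.radians(f["fov_y"])/2); c=np.linalg.inv(f["extrinsics"])@np.append(p,1)
    return np.array([f["cx"]-fl*c[0]/c[2], f["cy"]+fl*c[1]/c[2]])
E
cat > a.py <<'E'
from h import *
s=manip.sense(); print(s["position"],s["ee_rot"],s["force"])
for c in ["scene","side"]:
    f=optics.grab_frame(c); save(f,c+"0.png"); print(c,f["extrinsics"][:3,3],f["fov_y"], [k for k in f])
    for q in ["stand","base_front","base_push","panel_end","plinth","plinth_face","bottle","jar","rack","slidebox","dishes","carton","bowl"]:
        print(q,[(w(f,d["xyz"]).round(3).tolist(),px(f,w(f,d["xyz"])).astype(int).tolist(),round(d["conf"],2)) for d in optics.landmark_of(c,q)[:3]])
E
python3 a.py
```

```text
[0.223 0.53  0.239] [-0.622 -3.079  0.002] [ 1.438 -0.724  0.774]
scene [1.191 0.678 0.769] 46.053990062604115 ['frame', 'range_z', 'fov_y', 'cx', 'cy', 'extrinsics']
stand [([0.426, -0.011, -0.0], [373, 272], 0.91), ([0.209, -0.515, 0.004], [303, 168], 0.79), ([0.588, -0.022, 0.001], [316, 300], 0.78)]
base_front [([0.21, -0.512, 0.112], [302, 135], 0.86), ([0.591, -0.024, 0.114], [314, 257], 0.74), ([0.433, -0.016, 0.113], [372, 230], 0.66)]
base_push [([0.218, -0.499, 0.089], [304, 145], 0.75), ([0.582, -0.003, 0.094], [324, 268], 0.73), ([0.414, -0.02, 0.091], [376, 235], 0.7)]
panel_end [([0.28, -0.375, 0.001], [316, 193], 0.95), ([0.568, 0.137, 0.002], [378, 335], 0.62), ([0.759, 0.033, 0.004], [267, 353], 0.27)]
plinth [([0.574, 0.293, 0.003], [439, 382], 0.7)]
plinth_face []
bottle [([0.777, -0.125, -0.003], [214, 317], 0.83)]
jar [([0.757, 0.031, 0.002], [267, 352], 0.65)]
rack [([0.468, -0.47, -0.001], [241, 204], 0.9), ([0.589, -0.022, -0.001], [316, 301], 0.51)]
slidebox []
dishes [([0.318, -0.237, -0.001], [339, 217], 0.62)]
carton [([0.754, -0.317, 0.002], [176, 270], 0
[... 523 characters left out ...]
5], 0.89), ([0.41, -0.021, 0.088], [283, 226], 0.79)]
panel_end [([0.286, -0.371, 0.0], [260, 359], 0.86), ([0.584, -0.018, 0.116], [342, 209], 0.75), ([0.294, -0.107, 0.004], [250, 275], 0.61)]
plinth [([0.576, 0.29, 0.002], [316, 173], 0.82)]
plinth_face [([0.572, 0.185, 0.003], [322, 193], 0.73)]
bottle [([0.779, -0.125, -0.0], [413, 252], 0.58)]
jar [([0.752, 0.031, -0.001], [388, 217], 0.62)]
rack [([0.469, -0.467, 0.002], [342, 379], 0.9)]
slidebox [([0.329, 0.195, 0.003], [249, 202], 0.56)]
dishes [([0.32, -0.235, 0.001], [266, 311], 0.75), ([0.756, -0.316, -0.001], [431, 306], 0.49)]
carton [([0.758, -0.314, -0.001], [431, 305], 0.71)]
bowl [([0.783, 0.173, 0.006], [383, 185], 0.71)]
```

View pics/scene0.png

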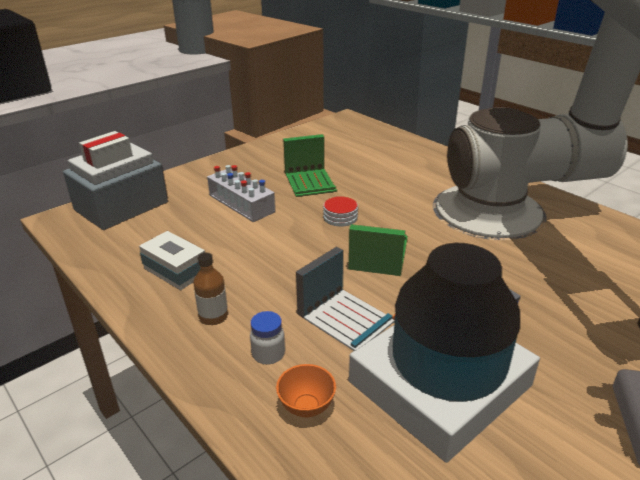

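View pics/side0.png

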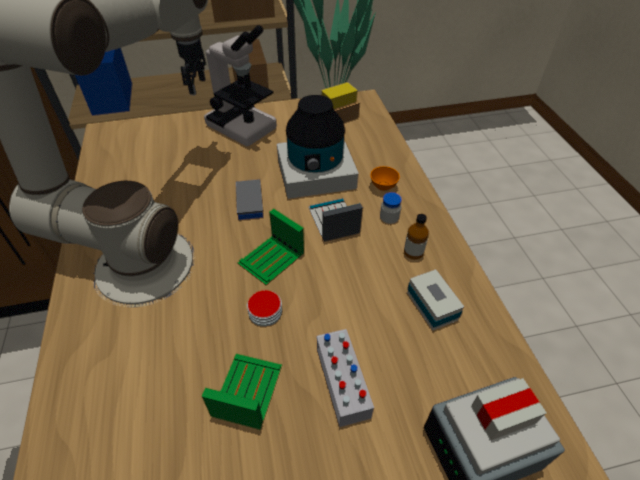

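The scene view has three L-shaped candidates. Green ones are at about (375,250) and (308,165). The white panel with the dark slab on edge is at about (340,300) in the scene view and (340,222) in the side view, and it is the one nearest the plinth. By the description the white and dark one is the stand. I'll check it in a close crop and measure the yaws.

```bash
cat > b.py <<'E'
from h import *
def rect(P,nm):
    r=cv2.minAreaRect((P[:,:2]*1000).astype(np.float32)); b=cv2.boxPoints(r)
    print(nm,len(P),"c",r[0],"size",r[1],"ang",r[2],"corners",b.round(0).tolist())
fs=[optics.grab_frame(c) for c in ("scene","side")]
C=[cloud(f) for f in fs]
A=np.concatenate([c.reshape(-1,3) for c in C])
box=lambda x0,x1,y0,y1,z0,z1:A[(A[:,0]>x0)&(A[:,0]<x1)&(A[:,1]>y0)&(A[:,1]<y1)&(A[:,2]>z0)&(A[:,2]<z1)]
rect(box(.42,.75,.14,.45,.066,.074),"plinth top")
rect(box(.50,.68,-.1,.06,.106,.114),"slab edge")
rect(box(.50,.68,-.1,.1,.045,.114),"slab")
rect(box(.50,.68,.03,.17,.004,.02),"panel")
rect(box(.22,.50,-.15,.07,.03,.13),"green")
G=box(.2,.9,-.3,.15,.02,.3); 
for x in np.arange(.2,.9,.05): print("".join("%4d"%(1000*max([0,*A[(A[:,0]>x)&(A[:,0]<x+.05)&(A[:,1]>y)&(A[:,1]<y+.05)&(A[:,2]<.4),2]])) for y in np.arange(-.3,.6,.05)))
im=fs[0]["frame"][220:400,240:480]; cv2.imwrite("pics/crop1.png",cv2.cvtColor(cv2.resize(im,None,fx=3,fy=3),cv2.COLOR_RGB2BGR))
E
python3 b.py
```

```text
plinth top 5785 c (575.396240234375, 290.10870361328125) size (228.59368896484375, 241.6791534423828) ang 89.27412414550781 corners [[453.0, 177.0], [695.0, 174.0], [698.0, 403.0], [456.0, 406.0]]
slab edge 678 c (585.96533203125, -12.585941314697266) size (121.32794952392578, 27.24481964111328) ang 5.086248874664307 corners [[524.0, -4.0], [527.0, -32.0], [648.0, -21.0], [645.0, 6.0]]
slab 2406 c (585.585205078125, -13.089540481567383) size (124.40518951416016, 28.576824188232422) ang 5.3947601318359375 corners [[522.0, -5.0], [525.0, -33.0], [649.0, -21.0], [646.0, 7.0]]
panel 2676 c (590.4693603515625, 98.81515502929688) size (179.3651885986328, 138.87448120117188) ang 1.1399859189987183 corners [[499.0, 166.0], [502.0, 28.0], [682.0, 31.0], [679.0, 170.0]]
green 2798 c (419.3827209472656, -15.855339050292969) size (29.312435150146484, 123.72669982910156) ang 36.062164306640625 corners [[371.0, 26.0], [444.0, -74.0], [468.0, -57.0], [395.0, 43.0]]
   6   8   6   6   8   7   6   6   5   7   6   6   6   7 299 399 395 333
  43  44  39  10  20  18   6   6  41  42  41  38   7   7   6 3
[... 186 characters left out ...]
  5   6   7   7   6   5   6   7   7 399 398
   6   7   6   5 114 114   5   8   6  75 198 215 217  74  74   6   6 399
   7   7   6   6   6 113  11  11  19 142 260 275 274 269  73   4   5   5
   7   6   6   7   7 115 114  11  18 140 270 275 273 273 182   5   5   4
   6   5   4   6   9 115 114  10  19  75 242 275 275 271  73   5   4   0
   6   6   7   6   5   6   7   5   6  75 191 220 228 201  72   4   0 124
  72  44   6 104   5  39  86  82  53  52  53   8   6   6   7   6   3 127
  70  67 105 154 100  56  85  85  53  36  53   6   7   7   6   6   7 126
   6   6   6 104   5   5   5   6  54  53  53   6   8   6   5   6   8 123
   7   6   6   6   8   7   5   7   6   6   5   6   6   5   6   6   5   7
```

View pics/crop1.png

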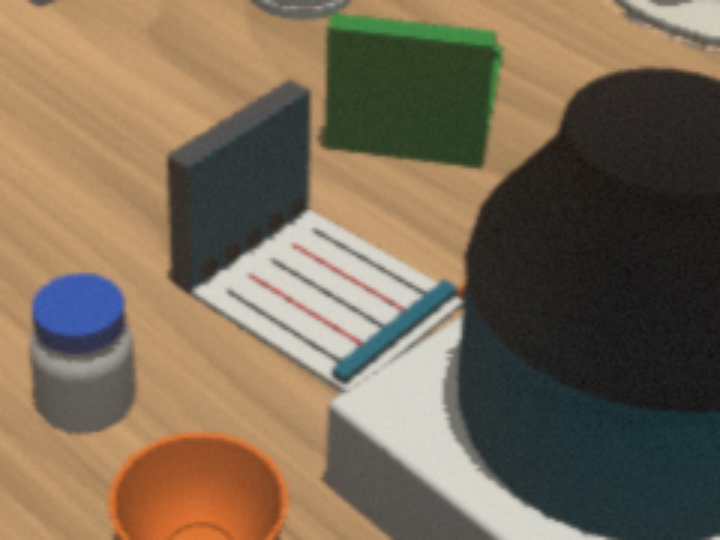

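The crop shows the stand: dark teal slab on edge with its cups, white panel with coloured lines, and a teal strip next to the plinth. Its yaw is about +5° and the plinth's about -0.7°. My plan is to hook the open fingers over the slab's top edge with the hand tilted 30°, pull in -y, then retract along the tool axis.

```bash
cat >> h.py <<'E'
def rel(p,Rt,s=None):
    s=s or manip.sense(); R0=R.from_rotvec(s["ee_rot"])
    d=R0.inv().apply(np.array(p)-s["position"])*100; t=(R0.inv()*Rt).as_rotvec(degrees=True)
    print("rel cm",d.round(1),"deg",t.round(1),np.linalg.norm(t).round(0))
def tool(yaw,tilt,flip=1):
    c,s_=np.cos(yaw),np.sin(yaw); X=np.array([c,s_,0]); Y=np.array([-s_,c,0])
    z=np.sin(tilt)*Y-np.cos(tilt)*np.array([0,0,1]); y=flip*X; x=np.cross(y,z)
    return R.from_matrix(np.stack([x,y,z],1)), X,Y
E
cat > c.py <<'E'
from h import *
yaw=np.radians(5.2); a=np.radians(30)
print(R.from_rotvec(manip.sense()["ee_rot"]).as_matrix())
for fl in (1,-1):
    Rt,X,Y=tool(yaw,a,fl); M=Rt.as_matrix()
    z=M[:,2]; v=np.cos(a)*Y+np.array([0,0,np.sin(a)])
    corner=np.array([.586,-.003,.110])
    t=corner+z*.025+v*(.011+.010)
    print("flip",fl,"hook TCP",t,"pre",t-z*.12)
    rel(t-z*.12,Rt); rel([.223,.53,.40],R.from_rotvec(manip.sense()["ee_rot"])); rel([.40,.10,.40],Rt)
E
python3 c.py
```

```text
[[-0.922  0.388 -0.   ]
 [ 0.388  0.922 -0.   ]
 [ 0.    -0.    -1.   ]]
flip 1 hook TCP [0.583 0.028 0.099] pre [ 0.589 -0.032  0.203]
rel cm [-55.5 -37.6   3.7] deg [-16.2  27.   60.5] 68.0
rel cm [  0.    0.  -16.1] deg [0. 0. 0.] 0.0
rel cm [-33.  -32.8 -16.1] deg [-16.2  27.   60.5] 68.0
flip -1 hook TCP [0.583 0.028 0.099] pre [ 0.589 -0.032  0.203]
rel cm [-55.5 -37.6   3.7] deg [ -30.8  -18.5 -114.9] 120.0
rel cm [  0.    0.  -16.1] deg [0. 0. 0.] 0.0
rel cm [-33.  -32.8 -16.1] deg [ -30.8  -18.5 -114.9] 120.0
```

Call:
drive_tool([
  [[0,0,-5,0,0,0,8.5],[0,0,-10,0,0,0,8.5],[0,0,-16,0,0,0,8.5],[-4,-4,-16,-2.3,3.9,8.6,8.5],[-8,-8,-16,-4.6,7.7,17.3,8.5],[-12,-12,-16,-6.9,11.6,26,8.5],[-16,-16,-16,-9.2,15.4,34.6,8.5],[-20,-20,-16,-11.6,19.3,43.2,8.5],[-25,-25,-16,-13.9,23.1,51.9,8.5],[-29,-29,-16,-16.2,27,60.5,8.5]],
])

```text
time_s: 2.75
position: [0.361, 0.1941, 0.3992]
ee_rot: [-1.754, -2.119, -0.452]
force: [1.5, 0.4, 0.7]
grip_width: 0.0856
grip_force: 0.0
```

```bash
cat > d.py <<'E'
from h import *
yaw=np.radians(5.2); a=np.radians(30); Rt,X,Y=tool(yaw,a); z=Rt.as_matrix()[:,2]; v=np.cos(a)*Y+np.array([0,0,np.sin(a)])
print(Rt.as_matrix())
t=np.array([.586,-.003,.110])+z*.025+v*.021
s=manip.sense(); print(s["time_s"],s["position"],s["joint_pos"])
rel([.589,-.032,.35],Rt); rel(t-z*.12,Rt); rel(t,Rt)
E
python3 d.py
```

```text
[[-0.078  0.996 -0.045]
 [ 0.862  0.091  0.498]
 [ 0.5   -0.    -0.866]]
2.75 [0.361 0.194 0.399] [-0.07  -0.263  1.581  0.496  1.892 -0.115]
rel cm [-25.9  18.2  -7.5] deg [-1.5  2.4  5.2] 6.0
rel cm [-32.7  17.8   5.6] deg [-1.5  2.4  5.2] 6.0
rel cm [-32.2  18.2  17.6] deg [-1.5  2.4  5.2] 6.0
```

Call:
drive_tool([
  [[-4,3,-1,-1.5,2.4,5.2,8.5],[-8,6,-2.5,-1.5,2.4,5.2,8.5],[-13,9,-4,-1.5,2.4,5.2,8.5],[-17,12,-5,-1.5,2.4,5.2,8.5],[-21,15,-6.5,-1.5,2.4,5.2,8.5],[-26,18,-7.5,-1.5,2.4,5.2,8.5],[-26,18,-7.5,-1.5,2.4,5.2,8.5],[-28,18,-3.5,-1.5,2.4,5.2,8.5],[-29,18,-2,-1.5,2.4,5.2,8.5],[-29,18,-2,-1.5,2.4,5.2,8.5]],
])

```text
time_s: 4.0
position: [0.5892, -0.0322, 0.287]
ee_rot: [-1.826, -2.008, -0.486]
force: [0.3, 0.5, 0.2]
grip_width: 0.0851
grip_force: 0.0
```

```bash
python3 d.py; python3 - <<'E'
from h import *
f=optics.grab_frame("wrist"); save(f,"w1.png")
P=cloud(f).reshape(-1,3)
S=P[(abs(P[:,0]-.586)<.1)&(abs(P[:,1])<.06)&(P[:,2]>.09)&(P[:,2]<.125)]
if len(S): 
    r=cv2.minAreaRect((S[:,:2]*1000).astype(np.float32)); print(r,np.percentile(S[:,2],[50,95]))
E
```

```text
[[-0.078  0.996 -0.045]
 [ 0.862  0.091  0.498]
 [ 0.5   -0.    -0.866]]
4.0 [ 0.589 -0.032  0.287] [-0.423  0.27   1.282  0.465  1.838 -0.451]
rel cm [ 3.2 -0.  -5.5] deg [-0.2  0.1  0.2] 0.0
rel cm [-4.2 -0.1  7.3] deg [-0.2  0.1  0.2] 0.0
rel cm [-4.2 -0.  19.3] deg [-0.2  0.1  0.2] 0.0
((585.5902099609375, -11.474874496459961), (119.7697525024414, 20.50514793395996), 5.503666400909424) [0.11  0.111]
```

Call:
drive_tool([
  [[-2,0,3.5,0,0,0,8.5],[-4,0,7,0,0,0,8.5],[-4,0,9,0,0,0,8.5],[-4,0,11,0,0,0,8.5],[-4,0,13,0,0,0,8.5],[-4,0,15,0,0,0,8.5],[-4,0,17,0,0,0,8.5],[-4,0,19,0,0,0,8.5],[-4,0,19.3,0,0,0,8.5],[-4,0,19.3,0,0,0,8.5]],
])

```text
time_s: 5.3
position: [0.584, 0.0285, 0.0999]
ee_rot: [-1.826, -2.009, -0.487]
force: [0.5, -0.2, -0.2]
grip_width: 0.0851
grip_force: 0.0
```

```bash
python3 - <<'E'
from h import *
s=manip.sense(); print(s["position"],s["force"])
f=optics.grab_frame("side"); im=f["frame"][150:270,270:430]; cv2.imwrite("pics/crop2.png",cv2.cvtColor(cv2.resize(im,None,fx=4,fy=4),cv2.COLOR_RGB2BGR))
R0=R.from_rotvec(s["ee_rot"]); print("-Y stand per cm in tool", R0.inv().apply([.091,-.996,0]), "down",R0.inv().apply([0,0,-1]))
E
```

```text
[0.584 0.029 0.1  ] [ 0.536 -0.216 -0.221]
-Y stand per cm in tool [-0.867 -0.004 -0.498] down [-0.498 -0.     0.867]
```

View pics/crop2.png

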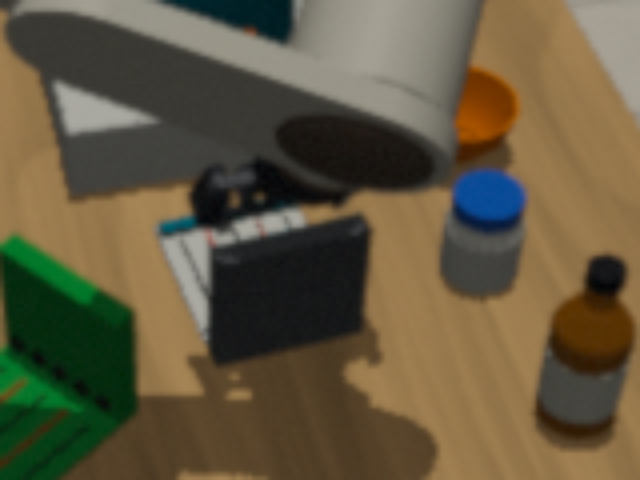

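The side crop shows the fingers at about (230,190) behind the slab's top edge, clear of the panel. Now I'll pull slowly in -y.

Call:
drive_tool([
  [[-0.43,0,-0.25,0,0,0,8.5],[-0.87,0,-0.5,0,0,0,8.5],[-1.3,0,-0.75,0,0,0,8.5],[-1.74,0,-1,0,0,0,8.5],[-2.17,0,-1.25,0,0,0,8.5],[-2.6,0,-1.5,0,0,0,8.5],[-3.04,0,-1.75,0,0,0,8.5],[-3.47,0,-2,0,0,0,8.5],[-3.9,0,-2.25,0,0,0,8.5],[-4.34,0,-2.5,0,0,0,8.5]],
])

```text
time_s: 6.6
position: [0.5886, -0.0217, 0.0996]
ee_rot: [-1.826, -2.009, -0.487]
force: [0.3, 1.5, 0.5]
grip_width: 0.0849
grip_force: 0.3
```

```bash
cat > e.py <<'E'
from h import *
import sys
s=manip.sense(); print(s["time_s"],s["position"],s["force"])
for c in ("side","scene"):
    f=optics.grab_frame(c)
    for q in ("stand","base_front","panel_end"):
        print(c,q,[(w(f,d["xyz"]).round(3).tolist(),round(d["conf"],2)) for d in optics.landmark_of(c,q)[:4] if w(f,d["xyz"])[0]>.5])
    if c=="side":
        im=f["frame"][150:270,270:430]; cv2.imwrite("pics/"+sys.argv[1],cv2.cvtColor(cv2.resize(im,None,fx=4,fy=4),cv2.COLOR_RGB2BGR))
E
python3 e.py crop3.png
```

```text
6.6 [ 0.589 -0.022  0.1  ] [0.278 1.525 0.544]
side stand [([0.586, -0.022, 0.002], 0.73)]
side base_front [([0.587, -0.056, 0.106], 0.57)]
side panel_end [([0.571, 0.124, 0.06], 0.69)]
scene stand [([0.589, -0.023, 0.001], 0.61)]
scene base_front [([0.591, -0.059, 0.106], 0.76)]
scene panel_end [([0.572, 0.124, 0.058], 0.85)]
```

It is at about 20° with the heel unmoved. I'll pull it past the balance point and retract.

Call:
drive_tool([
  [[-0.5,0,-0.3,0,0,0,8.5],[-1,0,-0.6,0,0,0,8.5],[-1.5,0,-0.9,0,0,0,8.5],[-2,0,-1.2,0,0,0,8.5],[-2.5,0,-1.45,0,0,0,8.5],[-3,0,-1.75,0,0,0,8.5],[-3,0,-6,0,0,0,8.5],[-3,0,-11,0,0,0,8.5],[-3,0,-16,0,0,0,8.5],[-3,0,-20,0,0,0,8.5]],
])

```text
time_s: 8.25
position: [0.6005, -0.1475, 0.2602]
ee_rot: [-1.827, -2.01, -0.487]
force: [-0.1, -0.3, 0.1]
grip_width: 0.085
grip_force: 0.0
```

```bash
python3 e.py crop4.png
```

```text
8.25 [ 0.6   -0.148  0.26 ] [-0.068 -0.292  0.138]
side stand [([0.588, -0.024, 0.003], 0.84)]
side base_front [([0.593, -0.131, 0.003], 0.93)]
side panel_end [([0.584, -0.027, 0.165], 0.83)]
scene stand [([0.591, -0.025, 0.001], 0.74)]
scene base_front [([0.6, -0.133, 0.001], 0.79)]
scene panel_end [([0.584, -0.025, 0.164], 0.59)]
```

View pics/crop4.png

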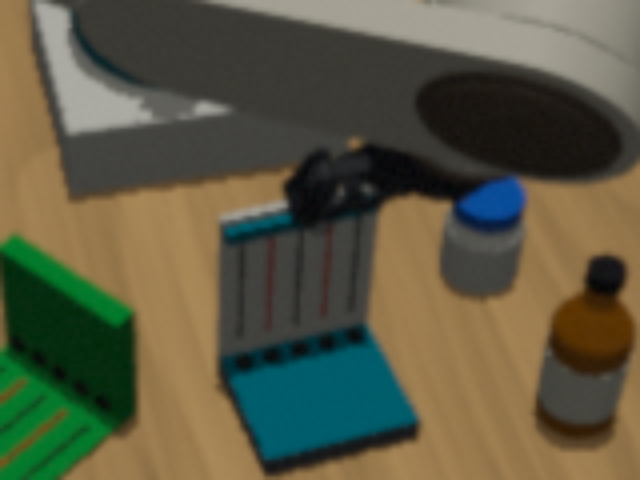

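The stand is upright: teal slab flat at about (320,400) in the crop, panel vertical at about (300,280). Next I'll measure how far the open fingertips extend and work out the pose for pushing the front face.

```bash
cat > g.py <<'E'
from h import *
s=manip.sense(); R0=R.from_rotvec(s["ee_rot"])
for c in ("scene","side","wrist"):
    f=optics.grab_frame(c); P=cloud(f).reshape(-1,3); T=R0.inv().apply(P-s["position"])*1000
    m=(abs(T[:,0])<14)&(abs(T[:,1])>25)&(abs(T[:,1])<65)&(T[:,2]>-60)&(T[:,2]<25)&(P[:,2]>.19)
    print(c,m.sum(), np.percentile(T[m,2],[50,90,97,100]) if m.any() else "", T[m].min(0) if m.any() else "",T[m].max(0) if m.any() else "")
    m=(abs(P[:,0]-.595)<.1)&(P[:,1]>-.18)&(P[:,1]<0)&(P[:,2]>.017)&(P[:,2]<.022)
    if m.sum()>200: print("slab",cv2.minAreaRect((P[m,:2]*1000).astype(np.float32)))
yaw=np.radians(5.2); Rt,X,Y=tool(yaw,0); t=np.array([.598,-.132,0])-Y*.04
rel([*t[:2],.20],Rt); rel([*t[:2],.012],Rt)
E
python3 g.py
```

```text
scene 593 [-35.544 -13.674  -9.119  -6.647] [-13.492 -64.827 -59.998] [13.769 63.697 -6.647]
slab ((593.4161376953125, -77.42599487304688), (120.40143585205078, 115.158203125), 6.766939163208008)
side 44 [-35.052 -12.729 -10.229  -8.477] [-13.425 -63.827 -58.828] [-5.047 49.657 -8.477]
slab ((591.4283447265625, -80.34797668457031), (120.25968170166016, 112.60320281982422), 4.780605792999268)
wrist 16743 [-51.51  -18.766 -10.939  -4.052] [-11.832 -64.998 -59.999] [13.996 64.997 -4.052]
slab ((591.82421875, -80.28366088867188), (120.36018371582031, 104.35807800292969), 5.320459842681885)
rel cm [-5.1 -0.1  3.7] deg [ -0.1 -29.9   0.3] 30.0
rel cm [-14.5  -0.1  20. ] deg [ -0.1 -29.9   0.3] 30.0
```

Call:
drive_tool([
  [[-1.7,0,1.2,0,-10,0.1,8.5],[-3.4,0,2.4,0,-20,0.2,8.5],[-5.1,-0.1,3.7,-0.1,-30,0.3,8.5],[-7,-0.1,7,-0.1,-30,0.3,8.5],[-9,-0.1,10.4,-0.1,-30,0.3,8.5],[-11,-0.1,13.9,-0.1,-30,0.3,8.5],[-12.5,-0.1,16.5,-0.1,-30,0.3,8.5],[-13.5,-0.1,18.3,-0.1,-30,0.3,8.5],[-14.5,-0.1,20,-0.1,-30,0.3,8.5],[-14.5,-0.1,20,-0.1,-30,0.3,8.5]],
])

```text
time_s: 10.05
position: [0.6013, -0.1722, 0.0113]
ee_rot: [-2.12, -2.319, 0.004]
force: [-0.4, -0.3, -0.3]
grip_width: 0.0847
grip_force: 0.0
```

```bash
python3 - <<'E'
from h import *
s=manip.sense(); print(s["time_s"],s["position"],s["force"]); M=R.from_rotvec(s["ee_rot"]).as_matrix(); print(M)
yaw=np.radians(5.2); Rt,X,Y=tool(yaw,0); fc=np.array([.597,-.134,0])
for d in (.018,.011,0): rel([*(fc-Y*d)[:2],.003],Rt)
Rp,_,Yp=tool(np.radians(-.7),0); fin=np.array([.588,.182-.110,0])
for d in (.061,.021,.011): rel([*(fin-Yp*d)[:2],.003],Rp)
E
```

```text
10.05 [ 0.601 -0.172  0.011] [-0.362 -0.311 -0.324]
[[-0.09   0.996 -0.002]
 [ 0.996  0.09  -0.002]
 [-0.001 -0.002 -1.   ]]
rel cm [ 2.  -0.1  0.8] deg [-0.1  0.1 -0.1] 0.0
rel cm [ 2.7 -0.1  0.8] deg [-0.1  0.1 -0.1] 0.0
rel cm [ 3.8 -0.1  0.8] deg [-0.1  0.1 -0.1] 0.0
rel cm [18.4  0.2  0.8] deg [-0.1  0.1  5.8] 6.0
rel cm [22.4  0.7  0.8] deg [-0.1  0.1  5.8] 6.0
rel cm [23.3  0.8  0.8] deg [-0.1  0.1  5.8] 6.0
```

Call:
drive_tool([
  [[1,0,0.4,0,0,0,8.5],[2,0,0.8,0,0,0,8.5],[2.7,0,0.8,0,0,0,8.5],[3.7,0,0.8,0,0,0,8.5],[4.7,0,0.8,0,0,0.5,8.5],[5.7,0,0.8,0,0,1,8.5],[6.7,0,0.8,0,0,1.5,8.5],[7.7,0,0.8,0,0,2,8.5],[8.7,0,0.8,0,0,2.5,8.5],[9.7,0,0.8,0,0,3,8.5]],
])

```text
time_s: 11.3
position: [0.5935, -0.0755, 0.0048]
ee_rot: [2.178, 2.259, -0.002]
force: [0.7, -5.2, 4.3]
grip_width: 0.0848
grip_force: 2.6
```

```bash
cat > k.py <<'E'
from h import *
s=manip.sense(); print(s["time_s"],s["position"],s["force"])
P=np.concatenate([cloud(optics.grab_frame(c)).reshape(-1,3) for c in ("scene","side")])
y0=s["position"][1]
m=(abs(P[:,0]-.59)<.1)&(P[:,1]>y0+.011)&(P[:,1]<y0+.105)&(P[:,2]>.016)&(P[:,2]<.023); print("slab",m.sum(),cv2.minAreaRect((P[m,:2]*1000).astype(np.float32)))
m=(abs(P[:,0]-.59)<.1)&(P[:,1]>y0+.09)&(P[:,1]<y0+.15)&(P[:,2]>.09)&(P[:,2]<.175)
if m.any(): print("panel",m.sum(),cv2.minAreaRect((P[m,:2]*1000).astype(np.float32)))
for c in ("side","scene"):
    f=optics.grab_frame(c)
    for q in ("stand","base_front","panel_end"):
        print(c,q,[(w(f,d["xyz"]).round(3).tolist(),round(d["conf"],2)) for d in optics.landmark_of(c,q)[:4] if w(f,d["xyz"])[0]>.5])
Rp,_,Yp=tool(np.radians(-.7),0); fin=np.array([.588,.182-.110,0])
for d in (.021,.011): rel([*(fin-Yp*d)[:2],.003],Rp)
E
python3 k.py
```

```text
11.3 [ 0.593 -0.075  0.005] [ 0.667 -5.186  4.342]
slab 796 ((589.7673950195312, -17.447612762451172), (122.59095001220703, 93.93038177490234), 0.024365084245800972)
panel 1731 ((587.6783447265625, 38.71743392944336), (124.48436737060547, 18.509170532226562), 2.172297954559326)
side stand [([0.589, 0.049, 0.001], 0.56)]
side base_front [([0.587, -0.061, 0.003], 0.96)]
side panel_end [([0.586, 0.045, 0.164], 0.87)]
scene stand [([0.589, 0.046, 0.001], 0.77)]
scene base_front [([0.591, -0.064, 0.004], 0.96), ([0.584, 0.046, 0.162], 0.47)]
scene panel_end [([0.587, 0.044, 0.162], 0.84)]
rel cm [12.7 -0.1  0.1] deg [0.  0.1 2.8] 3.0
rel cm [13.7 -0.   0.1] deg [0.  0.1 2.8] 3.0
```

Call:
drive_tool([
  [[1.2,0,-0.2,0,0,0.4,8.5],[2.4,0,-0.2,0,0,0.8,8.5],[3.6,0,-0.2,0,0,1.2,8.5],[4.8,0,-0.2,0,0,1.6,8.5],[6,0,-0.2,0,0,2,8.5],[7.2,0,-0.2,0,0,2.4,8.5],[8.4,0,-0.2,0,0,2.8,8.5],[9.6,0,-0.2,0,0,2.8,8.5],[10.8,0,-0.2,0,0,2.8,8.5],[12,0,-0.2,0,0,2.8,8.5]],
])

```text
time_s: 13.05
position: [0.5889, 0.0448, 0.0063]
ee_rot: [2.233, 2.206, -0.002]
force: [-0.1, -5.1, 4.3]
grip_width: 0.0847
grip_force: 2.6
```

```bash
python3 k.py
```

```text
13.05 [0.589 0.045 0.006] [-0.078 -5.076  4.319]
slab 1014 ((588.1992797851562, 102.3559799194336), (122.91316223144531, 93.10665130615234), 0.013246976770460606)
panel 1732 ((584.0197143554688, 160.04489135742188), (42.94324493408203, 126.74500274658203), 75.9929428100586)
side stand [([0.587, 0.17, 0.001], 0.73)]
side base_front [([0.586, 0.061, 0.004], 0.61)]
side panel_end [([0.587, 0.169, 0.164], 0.86)]
scene stand [([0.59, 0.166, 0.001], 0.83)]
scene base_front [([0.59, 0.056, 0.005], 0.71)]
scene panel_end [([0.587, 0.169, 0.162], 0.75), ([0.589, 0.056, 0.001], 0.61)]
rel cm [ 0.7 -0.1  0.3] deg [0.  0.1 0. ] 0.0
rel cm [ 1.7 -0.1  0.3] deg [0.  0.1 0. ] 0.0
```

Call:
drive_tool([
  [[0.2,0,0,0,0,0,8.5],[0.4,0,0,0,0,0,8.5],[0.6,0,0,0,0,0,8.5],[0.8,0,0,0,0,0,8.5],[0.9,0,0,0,0,0,8.5],[1,0,0,0,0,0,8.5],[1.1,0,0,0,0,0,8.5],[1.2,0,0,0,0,0,8.5],[1.2,0,0,0,0,0,8.5],[1.2,0,0,0,0,0,8.5]],
])

```text
time_s: 14.8
position: [0.589, 0.0561, 0.0061]
ee_rot: [2.233, 2.207, -0.002]
force: [-0.3, -1.6, 0.3]
grip_width: 0.0849
grip_force: 0.6
```

Call:
drive_tool([
  [[0.1,0,0,0,0,0,8.5],[0.2,0,0,0,0,0,8.5],[0.3,0,0,0,0,0,8.5],[0.4,0,0,0,0,0,8.5],[0.4,0,0,0,0,0,8.5],[0.4,0,0,0,0,0,8.5],[0.4,0,0,0,0,0,8.5],[0.4,0,0,0,0,0,8.5],[0.4,0,0,0,0,0,8.5],[0.4,0,0,0,0,0,8.5]],
])

```text
time_s: 16.05
position: [0.589, 0.06, 0.0061]
ee_rot: [2.233, 2.207, -0.002]
force: [0.1, 0.4, -0.4]
grip_width: 0.0846
grip_force: 0.0
```

```bash
python3 k.py
```

```text
16.05 [0.589 0.06  0.006] [ 0.134  0.361 -0.408]
slab 1034 ((588.3898315429688, 115.45305633544922), (89.98959350585938, 122.47224426269531), 88.89458465576172)
panel 1534 ((584.3618774414062, 185.90304565429688), (46.65861892700195, 130.52313232421875), 89.77458190917969)
side stand [([0.592, 0.183, -0.002], 0.69)]
side base_front []
side panel_end [([0.587, 0.177, 0.164], 0.6)]
scene stand []
scene base_front []
scene panel_end [([0.588, 0.179, 0.163], 0.94)]
rel cm [-0.9 -0.1  0.3] deg [0.  0.1 0. ] 0.0
rel cm [ 0.1 -0.1  0.3] deg [0.  0.1 0. ] 0.0
```

Call:
drive_tool([
  [[0.1,0,0,0,0,0,8.5],[0.2,0,0,0,0,0,8.5],[0.2,0,0,0,0,0,8.5],[0.3,0,0,0,0,0,8.5],[0.3,0,0,0,0,0,8.5],[0.3,0,0,0,0,0,8.5],[0.3,0,0,0,0,0,8.5],[0.3,0,0,0,0,0,8.5],[0.3,0,0,0,0,0,8.5],[0.3,0,0,0,0,0,8.5]],
])

```text
time_s: 17.8
position: [0.5891, 0.063, 0.0061]
ee_rot: [2.233, 2.207, -0.002]
force: [0.2, -0.7, 0.3]
grip_width: 0.0851
grip_force: 0.6
```

Call:
drive_tool([
  [[0.1,0,0,0,0,0,8.5],[0.1,0,0,0,0,0,8.5],[0.2,0,0,0,0,0,8.5],[0.2,0,0,0,0,0,8.5],[0.3,0,0,0,0,0,8.5],[0.3,0,0,0,0,0,8.5],[0.3,0,0,0,0,0,8.5],[0.3,0,0,0,0,0,8.5],[0.3,0,0,0,0,0,8.5],[0.3,0,0,0,0,0,8.5]],
])

```text
time_s: 19.05
position: [0.5891, 0.0635, 0.0061]
ee_rot: [2.231, 2.205, -0.007]
force: [-2.4, -25.2, 2.6]
grip_width: 0.0848
grip_force: 12.7
```

```bash
python3 k.py; python3 - <<'E'
from h import *
f=optics.grab_frame("side"); im=f["frame"][110:230,260:420]; cv2.imwrite("pics/crop5.png",cv2.cvtColor(cv2.resize(im,None,fx=4,fy=4),cv2.COLOR_RGB2BGR))
E
```

```text
19.05 [0.589 0.064 0.006] [ -2.391 -25.217   2.606]
slab 1035 ((589.11865234375, 119.16481018066406), (91.176513671875, 122.6683578491211), 88.38336944580078)
panel 1472 ((584.4556884765625, 188.53749084472656), (131.33551025390625, 44.174530029296875), 0.2905508577823639)
side stand [([0.589, 0.184, 0.0], 0.97)]
side base_front [([0.58, 0.078, 0.006], 0.89)]
side panel_end [([0.59, 0.183, 0.164], 0.62)]
scene stand [([0.589, 0.073, -0.0], 0.51)]
scene base_front [([0.589, 0.074, 0.002], 0.88)]
scene panel_end [([0.585, 0.182, 0.161], 0.77)]
rel cm [-1.3 -0.1  0.3] deg [0.  0.4 0. ] 0.0
rel cm [-0.3 -0.1  0.3] deg [0.  0.4 0. ] 0.0
```

View pics/crop5.png

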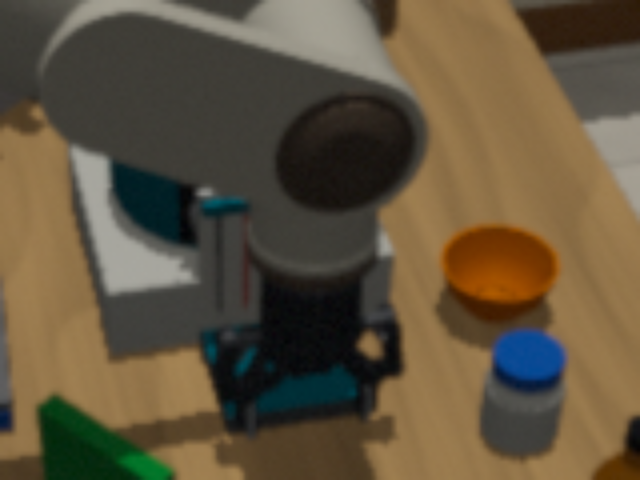

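The force jumped to 25 N with no further travel, so the back is against the plinth. The crop shows the slab at about (290,380) square in front of it. I'll back off and lift clear.

Call:
drive_tool([
  [[-0.3,0,0,0,0,0,8.5],[-0.8,0,0,0,0,0,8.5],[-2,0,0,0,0,0,8.5],[-4,0,0,0,0,0,8.5],[-6,0,-0.5,0,0,0,8.5],[-8,0,-3,0,0,0,8.5],[-10,0,-7,0,0,0,8.5],[-12,0,-12,0,0,0,8.5],[-14,0,-17,0,0,0,8.5],[-14,0,-20,0,0,0,8.5]],
])

```text
time_s: 20.85
position: [0.5875, -0.0761, 0.2096]
ee_rot: [2.233, 2.202, -0.0]
force: [0.4, 0.6, -0.8]
grip_width: 0.0848
grip_force: 0.0
```

```bash
cat > m.py <<'E'
from h import *
s=manip.sense(); print(s["time_s"],s["position"],s["force"])
for c in ("scene","side","wrist"):
    f=optics.grab_frame(c); P=cloud(f).reshape(-1,3)
    B=lambda y0,y1,z0,z1:P[(abs(P[:,0]-.589)<.075)&(P[:,1]>y0)&(P[:,1]<y1)&(P[:,2]>z0)&(P[:,2]<z1)]
    for n,b in (("slab",B(.05,.175,.017,.023)),("ptop",B(.15,.20,.155,.166)),("panelmid",B(.16,.20,.08,.14))):
        if len(b)>50: print(c,n,len(b),cv2.minAreaRect((b[:,:2]*1000).astype(np.float32)),np.median(b,0))
    for q in ("stand","panel_end","plinth_face"):
        print(c,q,[(w(f,d["xyz"]).round(3).tolist(),round(d["conf"],2)) for d in optics.landmark_of(c,q)[:4] if w(f,d["xyz"])[0]>.5])
    if c=="side": im=f["frame"][110:230,260:420]; cv2.imwrite("pics/crop6.png",cv2.cvtColor(cv2.resize(im,None,fx=4,fy=4),cv2.COLOR_RGB2BGR))
E
python3 m.py
```

```text
20.85 [ 0.587 -0.076  0.21 ] [ 0.446  0.643 -0.765]
scene slab 850 ((594.0327758789062, 110.74118041992188), (77.5954818725586, 108.97071075439453), 89.55570220947266) [0.616 0.103 0.021]
scene ptop 282 ((587.6476440429688, 177.85537719726562), (14.660516738891602, 123.55781555175781), 89.16256713867188) [0.598 0.181 0.16 ]
scene panelmid 740 ((612.740478515625, 180.85203552246094), (9.735984802246094, 74.82554626464844), 88.00922393798828) [0.618 0.183 0.112]
scene stand []
scene panel_end [([0.588, 0.182, 0.161], 0.86), ([0.779, 0.176, 0.001], 0.38)]
scene plinth_face []
side slab 563 ((587.6990966796875, 121.7972412109375), (106.58832550048828, 120.12945556640625), 88.7594223022461) [0.581 0.112 0.021]
side ptop 98 ((575.7564697265625, 174.6818389892578), (22.56076431274414, 90.2349624633789), 88.6304931640625) [0.573 0.177 0.158]
side panelmid 298 ((572.0430908203125, 177.9085693359375), (24.804546356201172, 94.73323822021484), 78.36225128173828) [0.56  0.178 0.117]
side stand [([0.589, 0.184, -0.001], 0.94)]
side panel_end [([0.589, 0.183, 0.166], 0.68)]
side plinth_face []
wrist slab 6025 ((587.3428955078125, 88.61882019042969), (28.581682205200195, 120.30699920654297), 89.44074249267578) [0.587 0.089 0.021]
wrist stand []
wrist panel_end []
wrist plinth_face []
```

View pics/crop6.png

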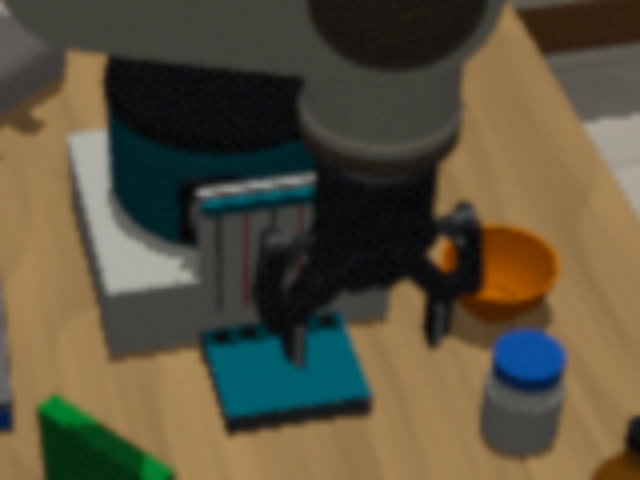

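The stand is upright against the plinth: slab at about (285,375) in the crop, yaw within 1° of the side, and offset from the middle about 13 mm. The hand is clear, so I'm handing in.

```bash
python3 -c "
from bench import job_done
print(job_done())"
```

```text
the job is handed in; nothing more can be done
None
```

The stand is upright with its back flat against the plinth's side, about 13 mm off the middle of that side and parallel to it within about 1°. The hand is clear of everything and the job is handed in; no verdict was returned.

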